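# Turn a cast cover over against the edge of a wash plate

## Robot

A 7-joint arm with a two-finger parallel gripper is mounted at the origin on a cart in front of the work surface, level with it; the furniture and walls round the work are solid. World frame = base frame: x ahead of the robot, y to its left, z up, the work surface at z = 0. Lengths are in m, angles in rad, forces in N, time in s.
With the tool pointing down it reaches from about 0.425 to 1.025 m from the base axis. Payload 9.4 kg.
Tool frame: the origin (TCP) lies between the finger pads; the fingertips stand 25 mm ahead of it and the grasp point (between the pads) lies 6 mm ahead of it; z points along the fingers, y is the line along which they close (so a half turn about z gives the same grasp; the last joint's range is limited). The gripper opens to 93 mm and grips with 3 to 60 N. Pads are 15 mm wide; open, the fingers measure 128 mm over their backs; the gripper's body (75 mm by 188 mm) begins 65 mm behind the grasp point.
Start: joints at [-1.219, 0.599, -0.003, 1.599, 0.002, 0.943, -0.08], TCP at [0.301, 0.659, 0.244] pointing down, gripper open.
Joint ranges: [-2.57, 2.57], [-0.35, 1.97], [-1.29, 1.29], [0.11, 2.56], [-1.05, 4.19], [0.11, 1.86], [-2.63, 2.63]. Speed limits (rad/s): [2.22, 2.22, 3.01, 3.01, 3.14, 3.14, 3.14].

## Interface

Orientations are given as a unit quaternion [x, y, z, w].
In Python, from bench import readout, viewer, manip gives the robot as it stands.
- The arm moves only by the shell command python3 -m jog 'ROWS' [OPENING] [FORCE]. ROWS is JSON, a list of rows, each a list of 2 entries, a list of its own where there are three numbers: the shift along the world's x, y, z in cm, then the turn about the world's z in rad. In form: [[[tx, ty, tz], twist], ...]. A call has 1 to 5 rows; each row is the pose to reach, as a shift and turn from the pose commanded when the call began; what a row does not reach only later rows make up. A row lasts 1/10 s, in which the tool goes at most 50 mm and 8.59 degrees, less where a joint would pass 70% of its speed; a pose out of reach is approached as far as the arm can. A call with a gripper value outside its range is refused whole. OPENING is the closure, from -1 (fully open) to 1 (shut), set as the call begins (- or left out, the last holds). The fingers move at their own pace and stop on an object; FORCE is the grip in N (left out, the last holds). Time passes only in rows, so rows that repeat a pose let the fingers close. It gives the time, the measured TCP pose, the force, the opening and the grip force at its end, in the units of the state.
- readout.read_state(): the state, without advancing time (a new reading comes with each control period).
- viewer.camera(name): name is "side" or "top"; returns the picture (420x560x3 uint8, red, green, blue); there is no depth.
- viewer.camera_info(name): a dict with "K" (3x3 intrinsics, pixels), "rvec" (rotation vector, rad) and "tvec" (3), from world to camera coordinates, as OpenCV has them. Camera axes: x right, y down, z forward; pixel columns grow to the right and rows downward; lengths in m; the calibration is good to about 2 mm. A picture is of the moment at which its call begins. camera_info takes no time and is no camera call.
- manip.finish_job(): hands the job in; it is judged then, once.
The state is a dict: "clock": time; "joints": joint angles; "qvel": joint speeds; "joint_efforts": joint torques, N m; "tool_pos": TCP position; "eef_rot": TCP orientation; "ft_force": force on the tool from outside, world axes, zero at the start; "wrist_torque": the same for the moment, N m; "grip_width": finger opening in m; "finger_force": force on a finger pad.
Only numpy, scipy, OpenCV 4.12 (cv2) and the standard library are available. Lean on these libraries where they do the work, as an engineer would, in place of code of your own. Each camera call takes 0.05 s, during which the arm holds its last target. There are 200 camera calls.

## Task

Turn the cast metal cover upside down onto the low metal wash plate without gripping or lifting it: with the fingers, push the cover up against the plate's front edge, tip it up on that edge and push it over so that it lands on the plate pan side up. Then push it back along the plate until its long side rests against the fence at the back, wholly on the plate. Leave the tin, the flux pot, the solder reel, the mouse and the side cutters where they are.

Things in the scene. Friction and masses are not known exactly. Their poses are not given: they have to be found in the camera images.
- cover: Loose cast cover, plain grey metal, 80 to 160 g: flange 70 (x) x 150 (y) x 2 mm on top of a pan 62 x 112 mm, 9 mm deep; 11 mm high in all. It starts on its pan on the desk in front of the wash plate, long sides roughly parallel to it. Origin: centre of the pan's underside; x points to the plate; z up at the start, down when turned over (origin then 25 mm above the desk). Friction about 0.5 to 0.7.
- cover_far_edge (a point): Middle of the cover's long flange edge that faces the plate at the start: 35 mm from the cover's origin along its x, 10 mm along its z. At the start the flange edges stand 9 to 11 mm above the desk and overhang the pan by 4 mm on the long sides, 19 mm at the ends.
- wash_plate: Fixed dark steel plate on the desk, 190 mm wide (y), 125 mm deep (x), top 14 mm above the desk, upright front face at x = -65 mm in its frame. Bright steel fence on top along the back, 10 mm thick, 8 mm high, front side at x = +45 mm: a cover resting against it has its origin at x = +10 mm. Origin on the desk; x points from the front edge to the fence, away from the robot.
- front_edge (a point): Middle of the upper front edge of the wash plate, 14 mm above the desk.
- screw_tin: Round open tin of screws, 58 mm across, 22 mm high; origin under its centre. Leave it.
- flux_pot: Round pot with a black screw cap, 47 mm across, 41 mm high; origin under its centre. Leave it.
- solder_spool: Small blue reel of solder, standing on one flange, 52 mm across, 28 mm high; origin near its underside, up to 25 mm off the reel's middle. Leave it.
- mouse: Black computer mouse, 58 x 112 x 36 mm; origin under its centre. Leave it.
- side_cutters: Red-handled side cutters lying on the desk, 131 x 52 mm, 14 mm high. Leave it.

How it is judged:
On the way, in this order (a step that is already met when the one before it is completed fails the run):
1. the cover stands tipped up, more than 60 degrees, with its far edge down against the plate's front face (angle between cover's own z axis and vertical between 1.05 and 2 rad and x of cover_far_edge in the frame of wash_plate between -0.085 and -0.055 m and height (world z) of cover_far_edge below 0.022 m), for 0.05 s.
2. the cover lies upside down on the plate (angle between cover's own z axis and vertical above 2.9 rad and height (world z) of cover above 0.02 m), for 0.1 s.
At the end, for the whole second after the job is handed in: The cover lies flat and upside down (pan side up) on the wash plate, at rest, its long side within 6 mm of the fence and within 0.1 rad of parallel to it, its origin within 30 mm of the plate's middle sideways (so that it hangs over an end by at most 10 mm) (angle between cover's own z axis and vertical above 3 rad and height (world z) of cover between 0.021 and 0.029 m and x of cover in the frame of wash_plate between 0.004 and 0.015 m and y of cover in the frame of wash_plate between -0.03 and 0.03 m and angle between the x axis of cover and the x axis of wash_plate, either way round below 0.1 rad and linear speed of cover below 0.02 m/s); the robot touches nothing.
It fails at once if the cover is lifted or carried instead of tipped (its origin more than 60 mm, or the edge it is tipped on more than 50 mm, above the desk) (height (world z) of cover above 0.06 m or height (world z) of cover_far_edge above 0.05 m).
It fails at once if one of the other things is moved more than 20 mm (distance of any of screw_tin, flux_pot, solder_spool, mouse, side_cutters from where it was at the start of the episode above 0.02 m).
It also fails if it takes over 64 s, if anything falls off the work surface, if the arm or the gripper's body presses on something with over 40 N, if the wrist force passes 120 N, or if a joint passes its speed limit or range.

## Working session

There is one attempt and no reset: what is moved stays moved. The work goes in short steps, Python scripts to look and compute and a shell command to move; the robot and the scene stay as the last step left them, time stands still between calls to the robot, and variables do not carry over. Pictures are saved under pics/ and viewed, at most 10 in all, crops included, and the job is handed in when it is done.

```bash
mkdir -p pics; ls; python3 - <<'E'
from bench import readout, viewer
import cv2,numpy as np
for n in ("top","side"):
    im=viewer.camera(n); cv2.imwrite(f"pics/{n}0.png",im[:,:,::-1])
    i=viewer.camera_info(n); R=cv2.Rodrigues(np.array(i["rvec"]))[0]; print(n,i["K"],(-R.T@np.array(i["tvec"])).ravel(),R.round(2))
s=readout.read_state();print(s)
E
```

```text
pics
top [[540.18211041   0.         286.26047628]
 [  0.         540.18211041 208.71779525]
 [  0.           0.           1.        ]] [0.37761598 0.17536558 1.49724729] [[ 0.02 -1.    0.01]
 [-0.99 -0.02 -0.11]
 [ 0.11 -0.01 -0.99]]
side [[517.04064839   0.         273.81983932]
 [  0.         517.04064839 213.11829039]
 [  0.           0.           1.        ]] [ 0.39183912 -0.77671697  0.67429443] [[ 0.99 -0.16 -0.02]
 [-0.1  -0.53 -0.84]
 [ 0.12  0.83 -0.54]]
{'clock': 0.1, 'joints': array([-1.21870198,  0.60007173, -0.00252998,  1.60003935,  0.0018186 ,
        0.94289986, -0.07981888]), 'qvel': array([-0.00080592, -0.00417782,  0.00036453, -0.00097453, -0.00087516,
        0.00030452,  0.00111628]), 'joint_efforts': array([ 6.50337897e-03, -7.66563606e+01,  1.50249626e+00, -2.52939034e+01,
       -5.22877893e-02,  1.36204294e-02,  5.83264296e-05]), 'tool_pos': array([0.30129256, 0.65899216, 0.24283104]), 'eef_rot': array([ 2.12739096e-01,  9.77108784e-01, -7.04412708e-04, -7.44057910e-05]), 'ft_force': array([ 0.42705063, -0.14281038,  0.56646268]), 'wrist_torque': array([-0.08519246,  0.03818148, -0.00747678]), 'finger_force': 0.0, 'grip_width': 0.09287195295426667}
```

View pics/top0.png

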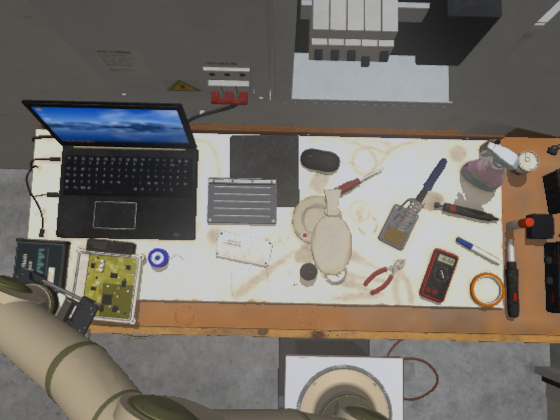

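View pics/side0.png

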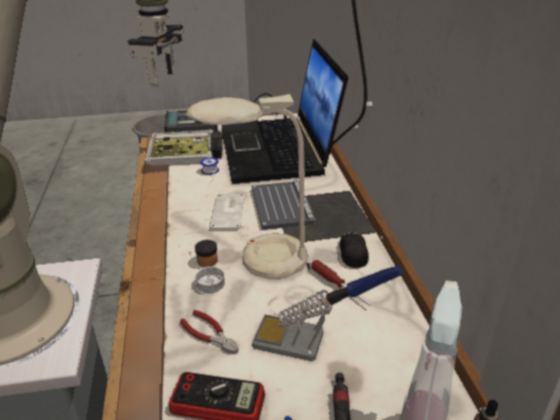

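Top view: wash plate (grey, striped) at about (242,200) with its fence at the back, cover at about (244,248), tin and flux pot round (308,272), reel at (157,258), lamp head near (330,245). In the side view the cover is at (228,210) and the plate at (283,203). Next I enlarge both to get pixels.

```bash
python3 - <<'E'
import cv2,numpy as np
t=cv2.imread("pics/top0.png")[165:285,195:355]; s=cv2.imread("pics/side0.png")[170:250,195:335]
cv2.imwrite("pics/topc.png",cv2.resize(t,None,fx=5,fy=5,interpolation=cv2.INTER_CUBIC))
cv2.imwrite("pics/sidec.png",cv2.resize(s,None,fx=5.7,fy=5.7,interpolation=cv2.INTER_CUBIC))
E
```

```text
(no output)
```

View pics/topc.png

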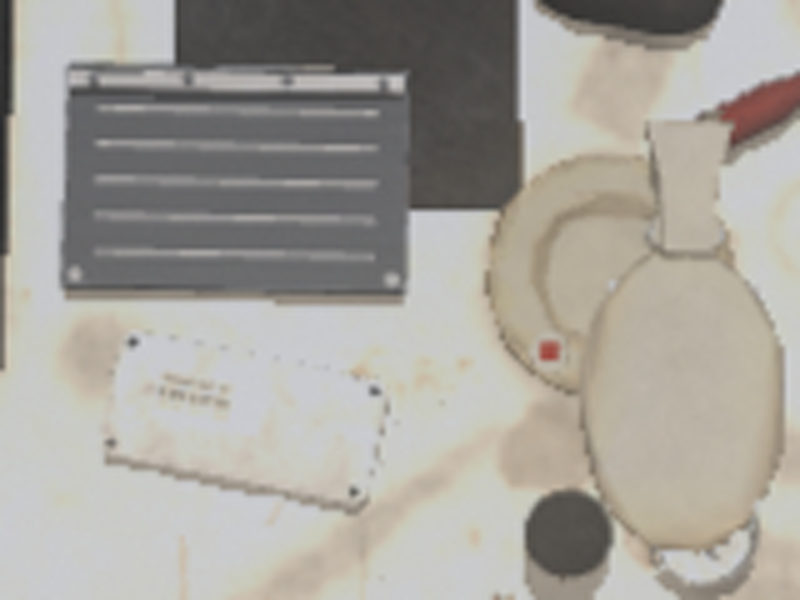

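View pics/sidec.png

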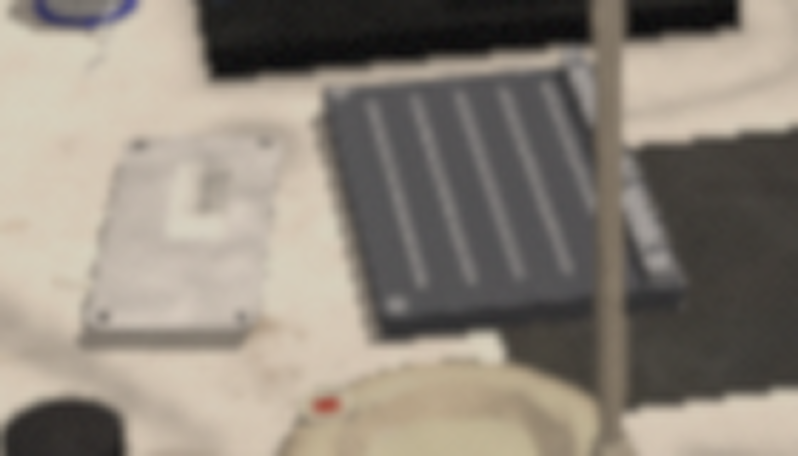

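Top crop: cover holes at (132,342), (375,391), (353,492), (112,443), with the cover yawed about 11°; plate top corners at (64,290), (404,294), with the fence along row 80. Lamp head at (685,400), high above the desk. Side crop: cover holes at (140,145), (265,143), (103,317), (241,317); plate front corners at (328,95), (378,322).

```bash
cat > geo.py <<'E'
import cv2,numpy as np
from bench import viewer
def ray(cam,uv):
    i=viewer.camera_info(cam);K=np.array(i["K"]);R=cv2.Rodrigues(np.array(i["rvec"]))[0];c=-R.T@np.array(i["tvec"]).ravel()
    return c,R.T@np.linalg.solve(K,[*uv,1])
def atz(cam,uv,z):
    c,d=ray(cam,uv);return c+d*(z-c[2])/d[2]
def tri(a,b):
    (c1,d1),(c2,d2)=ray("top",a),ray("side",b)
    s=np.linalg.lstsq(np.c_[d1,-d2],c2-c1,rcond=None)[0];return (c1+s[0]*d1+c2+s[1]*d2)/2
def px(uv,K): return (np.array(uv)/(5 if K=="top" else 5.7))+((195,165) if K=="top" else (195,170))
E
python3 - <<'E'
from geo import *
np.set_printoptions(precision=4,suppress=True)
A=[atz("top",px(p,"top"),.011) for p in [(132,342),(375,391),(353,492),(112,443)]]
B=[atz("side",px(p,"side"),.011) for p in [(140,145),(103,317),(241,317),(265,143)]]
print("holes top\n",np.array(A),"\nside\n",np.array(B),"c",np.mean(A,0),np.mean(B,0))
print("front edge",[atz("top",px(p,"top"),.014) for p in [(64,290),(404,295)]],[atz("side",px(p,"side"),.014) for p in [(328,95),(378,322)]])
print("rivets",[atz("top",px(p,"top"),.014) for p in [(75,273),(391,280)]])
print("fence top",[atz("top",px(p,"top"),.022) for p in [(68,66),(406,72)]])
print("lamp head",tri((332,245),(225,110)),"neck",tri((332,190),(278,102)))
print("pot",atz("top",px((568,533),"top"),.041),"tin",atz("side",(209,280),.02),"spool",atz("top",(157,257),.028))
E
```

```text
holes top
 [[0.4748 0.3409 0.011 ]
 [0.4511 0.2065 0.011 ]
 [0.3956 0.2171 0.011 ]
 [0.4192 0.3498 0.011 ]] 
side
 [[0.4192 0.3495 0.011 ]
 [0.3951 0.2167 0.011 ]
 [0.4498 0.2063 0.011 ]
 [0.4737 0.3406 0.011 ]] c [0.4352 0.2786 0.011 ] [0.4344 0.2783 0.011 ]
front edge [array([0.5023, 0.379 , 0.014 ]), array([0.5042, 0.1919, 0.014 ])] [array([0.5057, 0.3722, 0.014 ]), array([0.5029, 0.1881, 0.014 ])]
rivets [array([0.5119, 0.3733, 0.014 ]), array([0.5123, 0.1993, 0.014 ])]
fence top [array([0.6258, 0.3807, 0.022 ]), array([0.6272, 0.194 , 0.022 ])]
lamp head [0.4343 0.0673 0.345 ] neck [0.5394 0.0709 0.352 ]
pot [0.3762 0.1005 0.041 ] tin [0.3758 0.0144 0.02  ] spool [0.4056 0.5105 0.028 ]
```

```bash
python3 -m jog '[[[0.7,-4.7,0],0.1],[[1.4,-9.4,0],0.2],[[2,-14,0],0.3],[[2.7,-18.7,0],0.4],[[2.7,-18.7,0],0.429]]' -1
python3 -m jog '[[[0.7,-4.7,0],0],[[1.4,-9.4,0],0],[[2,-14,0],0],[[2.7,-18.7,0],0],[[2.7,-18.7,0],0]]'
python3 -m jog '[[[0,0,-4],0],[[0,0,-8],0],[[0,0,-12],0],[[0,0,-16],0],[[0,0,-16],0]]'
python3 - <<'E'
from bench import readout,viewer
import cv2
for n in("top","side"): cv2.imwrite(f"pics/{n}1.png",viewer.camera(n)[:,:,::-1])
s=readout.read_state();print(s["tool_pos"],s["eef_rot"],s["ft_force"])
E
```

```text
clock: 0.6
tool_pos: [0.3302, 0.4654, 0.2434]
eef_rot: [0.001, 1.0, -0.002, 0.0]
ft_force: [1.7, 0.3, 0.5]
grip_width: 0.0928
finger_force: 0.0
clock: 1.1
tool_pos: [0.3558, 0.2794, 0.2434]
eef_rot: [0.003, 1.0, -0.002, -0.0]
ft_force: [0.7, 0.1, 0.0]
grip_width: 0.093
finger_force: 0.0
clock: 1.6
tool_pos: [0.3537, 0.2851, 0.0795]
eef_rot: [-0.001, 1.0, -0.003, -0.003]
ft_force: [1.0, -0.5, 0.3]
grip_width: 0.0934
finger_force: 0.0
[0.35507989 0.28574426 0.08349491] [-3.79236942e-04  9.99999309e-01 -7.96385654e-04 -7.77421086e-04] [-0.40105505 -0.28432397  0.31373508]
```

```bash
python3 -m jog '[[[0,0,-3],0],[[0,0,-4.5],0],[[0,0,-5.5],0],[[0,0,-5.5],0],[[0,0,-5.5],0]]'
python3 -m jog '[[[1,0,0],0],[[2,0,0],0],[[2.5,0,0],0],[[3,0,0],0],[[3.5,0,0],0]]'
python3 -m jog '[[[0.5,0,0],0],[[1,0,0],0],[[1.5,0,0],0],[[2,0,0],0],[[2.4,0,0],0]]'
python3 -m jog '[[[0.3,0,0],0],[[0.6,0,0],0],[[0.9,0,0],0],[[0.9,0,0],0],[[0.9,0,0],0]]'
python3 - <<'E'
from bench import readout,viewer
import cv2,numpy as np
a=viewer.camera("top")[:,:,::-1][165:285,195:315];b=viewer.camera("side")[:,:,::-1][150:270,180:340]
r=lambda x:cv2.resize(x,None,fx=400/120*1,fy=400/120,interpolation=cv2.INTER_CUBIC)
cv2.imwrite("pics/p2.png",np.hstack([r(a),r(b)])[:, :800])
s=readout.read_state();print(s["tool_pos"],s["eef_rot"],s["ft_force"])
E
```

```text
clock: 2.2
tool_pos: [0.3566, 0.2863, 0.0305]
eef_rot: [-0.0, 1.0, 0.001, 0.001]
ft_force: [-0.6, 0.0, 0.1]
grip_width: 0.093
finger_force: 0.0
clock: 2.7
tool_pos: [0.3909, 0.2851, 0.0287]
eef_rot: [0.0, 1.0, -0.0, -0.0]
ft_force: [-0.9, -0.6, -0.5]
grip_width: 0.093
finger_force: 0.2
clock: 3.2
tool_pos: [0.4149, 0.2854, 0.0286]
eef_rot: [-0.0, 1.0, 0.0, 0.0]
ft_force: [-0.7, 0.2, -0.8]
grip_width: 0.0928
finger_force: 0.2
clock: 3.7
tool_pos: [0.4235, 0.2854, 0.0287]
eef_rot: [-0.0, 1.0, 0.0, 0.0]
ft_force: [1.0, -1.0, 1.1]
grip_width: 0.0929
finger_force: 0.0
[0.42333218 0.2854123  0.02865531] [-1.61578141e-04  9.99999986e-01  2.87220865e-05  1.86614828e-05] [-0.54212253  0.20677219  1.06909968]
```

View pics/p2.png

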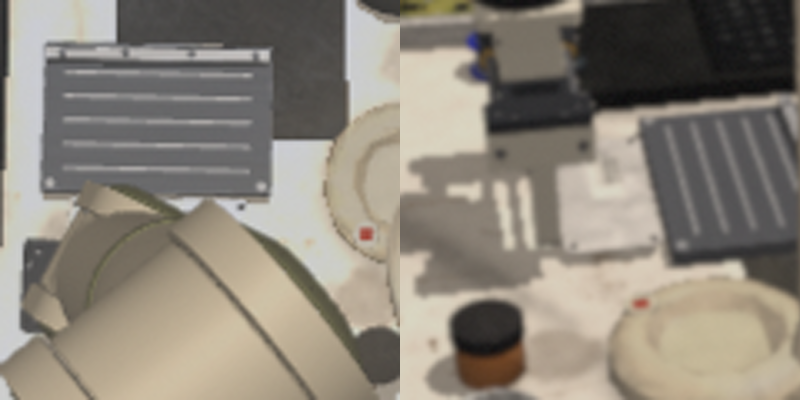

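The cover is now square to the plate (its right side at about (555–660, 160–250) in the side crop), with a gap of a few mm left. I'll creep on until the force rises.

```bash
python3 -m jog '[[[0.1,0,0],0],[[0.2,0,0],0],[[0.3,0,0],0],[[0.3,0,0],0]]'|grep -E "pos|ft"
python3 -m jog '[[[0.1,0,0],0],[[0.2,0,0],0],[[0.2,0,0],0],[[0.2,0,0],0]]'|grep -E "pos|ft"
```

```text
tool_pos: [0.4265, 0.2853, 0.0286]
ft_force: [-0.5, -0.5, 1.1]
tool_pos: [0.4272, 0.2852, 0.0286]
ft_force: [-4.5, -0.7, 3.4]
```

```bash
python3 -m jog '[[[0.1,0,0],0],[[0.2,0,0],0],[[0.2,0,0],0]]'|grep -E "pos|ft"
python3 -m jog '[[[0.02,0,0.3],0],[[0.05,0,0.6],0],[[0.1,0,1.1],0],[[0.2,0,1.6],0],[[0.4,0,2.2],0]]'|grep -E "pos|ft"
python3 - <<'E'
from bench import readout,viewer
import cv2,numpy as np
b=viewer.camera("side")[:,:,::-1][150:270,180:340]
cv2.imwrite("pics/p3.png",cv2.resize(b,None,fx=4,fy=4,interpolation=cv2.INTER_CUBIC))
s=readout.read_state();print(s["tool_pos"],s["ft_force"])
E
```

```text
tool_pos: [0.4275, 0.285, 0.0285]
ft_force: [-11.3, 1.0, 6.2]
tool_pos: [0.4308, 0.285, 0.0502]
ft_force: [-12.1, 1.5, 2.8]
[0.4310802  0.28504559 0.05100559] [-13.81377506   1.03076739   5.09801455]
```

View pics/p3.png

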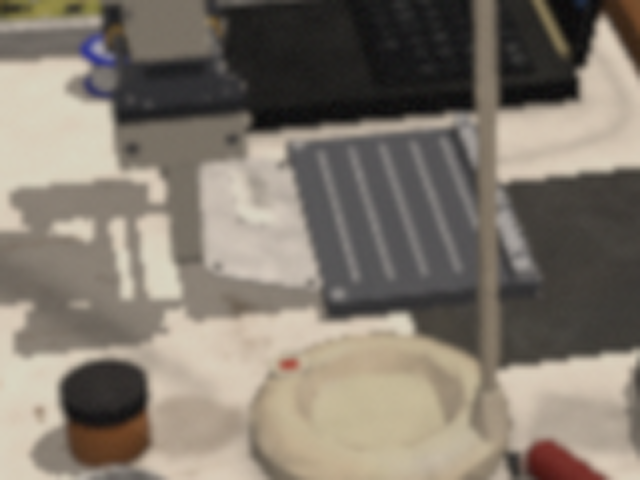

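The side view shows the near edge lifted and held by the fingers: hole at (217,265), far hole at (312,284) by the plate. I'll follow the arc on.

```bash
python3 -m jog '[[[0.15,0,0.5],0],[[0.4,0,0.95],0],[[0.7,0,1.35],0],[[1.1,0,1.75],0],[[1.1,0,1.75],0]]'|grep -E "pos|ft"
python3 - <<'E'
from bench import readout,viewer
import cv2,numpy as np
b=viewer.camera("side")[:,:,::-1][150:270,180:340]
cv2.imwrite("pics/p4.png",cv2.resize(b,None,fx=4,fy=4,interpolation=cv2.INTER_CUBIC))
s=readout.read_state();print(s["tool_pos"],s["ft_force"])
E
```

```text
tool_pos: [0.4415, 0.2851, 0.0684]
ft_force: [-15.9, 0.7, 12.1]
[0.44132672 0.28507357 0.0682696 ] [-16.2019693    0.5272129   12.32004689]
```

View pics/p4.png

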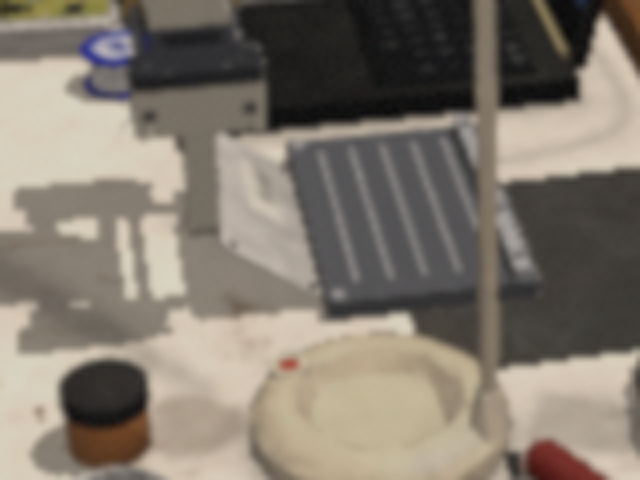

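The cover stands at about 40°, its side edge running from (225,240) to (315,285). Continuing.

```bash
python3 -m jog '[[[0.2,0,0.35],0],[[0.5,0,0.6],0],[[0.9,0,0.8],0],[[1.3,0,0.9],0],[[1.7,0,0.95],0]]'|grep -E "pos|ft"
python3 -m jog '[[[0.1,0,0],0],[[0.3,0,0],0],[[0.5,0,0],0],[[0.7,0,0],0],[[0.7,0,0],0]]'|grep -E "pos|ft"
python3 - <<'E'
from bench import readout,viewer
import cv2,numpy as np
b=viewer.camera("side")[:,:,::-1][150:270,180:340]
cv2.imwrite("pics/p5.png",cv2.resize(b,None,fx=4,fy=4,interpolation=cv2.INTER_CUBIC))
s=readout.read_state();print(s["tool_pos"],s["ft_force"])
E
```

```text
tool_pos: [0.4574, 0.2852, 0.0785]
ft_force: [-27.5, -0.2, 38.5]
tool_pos: [0.4618, 0.2853, 0.0802]
ft_force: [-34.1, -3.2, 59.0]
[0.46186775 0.2853456  0.0802287 ] [-33.90345829  -2.9633872   58.33275415]
```

View pics/p5.png

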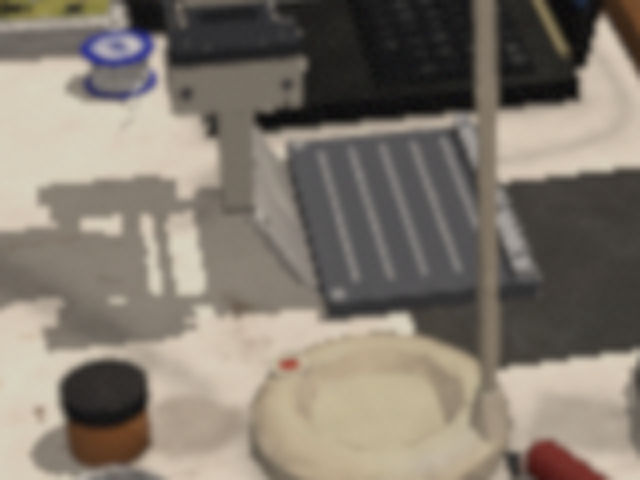

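The cover is at about 60° (edge from (262,215) to (310,280)). The force runs along the cover, so the finger isn't slipping. I'll ease off by rising, then push on.

```bash
python3 -m jog '[[[0,0,0.3],0],[[0,0,0.5],0],[[0.05,0,0.6],0],[[0.05,0,0.65],0]]'|grep -E "pos|ft"
python3 -m jog '[[[0.1,0,0.1],0],[[0.2,0,0.15],0],[[0.3,0,0.2],0],[[0.4,0,0.2],0]]'|grep -E "pos|ft"
```

```text
tool_pos: [0.4692, 0.2854, 0.085]
ft_force: [-4.9, -0.6, 10.7]
tool_pos: [0.4737, 0.2854, 0.0867]
ft_force: [-5.4, -1.4, 12.2]
```

```bash
python3 -m jog '[[[0.2,0,0.1],0],[[0.5,0,0.15],0],[[0.8,0,0.2],0],[[1.0,0,0.2],0],[[1.0,0,0.2],0]]'|grep -E "pos|ft"
python3 - <<'E'
from bench import readout,viewer
import cv2,numpy as np
b=viewer.camera("side")[:,:,::-1][150:270,180:340]
cv2.imwrite("pics/p6.png",cv2.resize(b,None,fx=4,fy=4,interpolation=cv2.INTER_CUBIC))
s=readout.read_state();print(s["tool_pos"],s["ft_force"])
E
```

```text
tool_pos: [0.4846, 0.2854, 0.0897]
ft_force: [-4.6, -3.1, 19.6]
[0.48446626 0.28541532 0.08966449] [-3.36694089 -3.31680695 19.11095325]
```

View pics/p6.png

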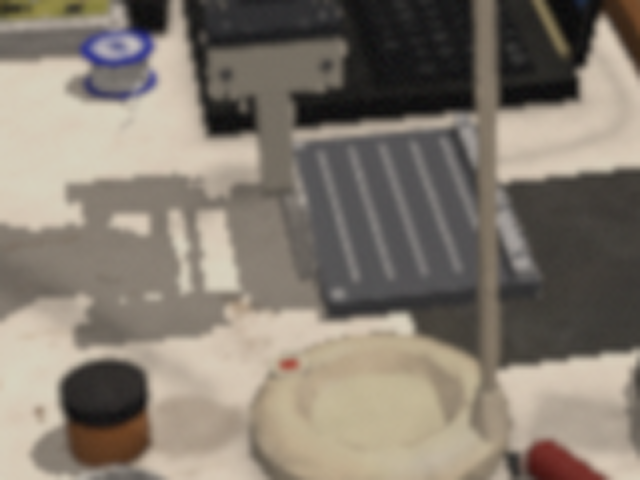

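The cover is at about 80°: a thin sliver from (292,195) to (310,280). The fingertip sits in the notch between the flange strip and the pan's side wall, which explains the downward force. I'll push on through vertical.

```bash
python3 -m jog '[[[0.2,0,0.1],0],[[0.5,0,0.15],0],[[0.8,0,0.15],0],[[1.1,0,0.15],0],[[1.3,0,0.15],0]]'|grep -E "pos|ft"

```

```text
tool_pos: [0.4978, 0.2856, 0.0913]
ft_force: [-3.3, -1.9, 18.8]
```

```bash
python3 -m jog '[[[0.3,0,0.05],0],[[0.6,0,0.05],0],[[0.9,0,0.05],0],[[1.2,0,0],0],[[1.2,0,0],0]]'|grep -E "pos|ft"
python3 - <<'E'
from bench import readout,viewer
import cv2,numpy as np
b=viewer.camera("side")[:,:,::-1][150:270,180:340]
cv2.imwrite("pics/p7.png",cv2.resize(b,None,fx=4,fy=4,interpolation=cv2.INTER_CUBIC))
E
```

```text
tool_pos: [0.5102, 0.2856, 0.0901]
ft_force: [1.3, 0.7, 5.9]
```

View pics/p7.png

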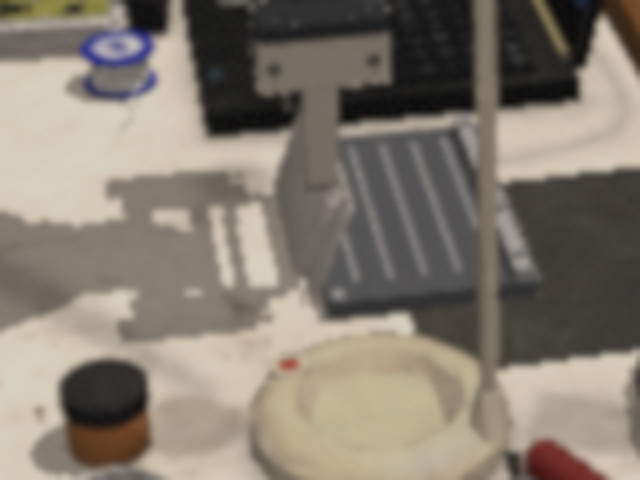

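The cover now leans past vertical towards the plate: flange end from (350,190) to (315,295), pan bottom facing left. I'll push it over.

```bash
python3 -m jog '[[[0.4,0,0],0],[[0.8,0,-0.1],0],[[1.2,0,-0.2],0],[[1.6,0,-0.4],0],[[2.0,0,-0.6],0]]'|grep -E "pos|ft"
python3 -m jog '[[[0.3,0,-0.2],0],[[0.3,0,-0.2],0],[[0.3,0,-0.2],0],[[0.3,0,-0.2],0]]'|grep -E "pos|ft"
python3 - <<'E'
from bench import readout,viewer
import cv2,numpy as np
b=viewer.camera("side")[:,:,::-1][150:270,180:340]
cv2.imwrite("pics/p8.png",cv2.resize(b,None,fx=4,fy=4,interpolation=cv2.INTER_CUBIC))
E
```

```text
tool_pos: [0.5292, 0.2852, 0.0832]
ft_force: [0.7, -0.5, -0.3]
tool_pos: [0.5318, 0.2854, 0.0817]
ft_force: [0.6, -0.6, 0.1]
```

View pics/p8.png

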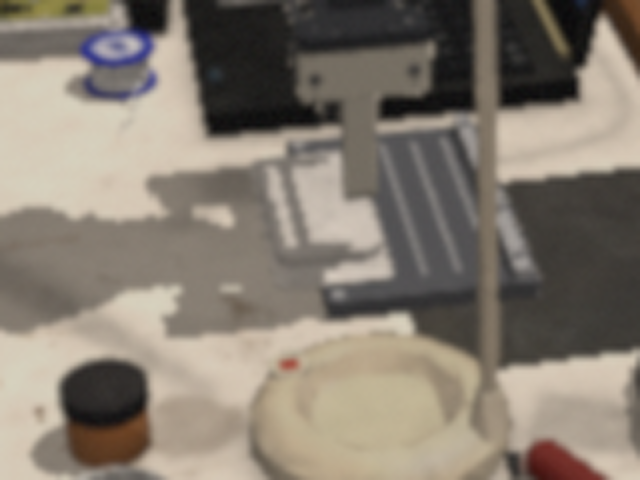

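The cover lies upside down on the plate: front flange edge from (258,165) to (283,262) in the crop, overhanging the front. That makes 11 pictures viewed, one over the limit of 10, so I'll view no more and go on by numbers and force.

```bash
python3 - <<'E'
from geo import *
for p in [(258,165),(283,262),(395,280)]: print(atz("side",np.array(p)/4+(180,150),.015))
E
```

```text
[0.4826688 0.3512894 0.015    ]
[0.48469429 0.23655241 0.015     ]
[0.54599076 0.20541551 0.015     ]
```

```bash
python3 -m jog '[[[0,0,2],0],[[-3,-0.2,3],0],[[-6,-0.2,3],0],[[-8.5,-0.3,3],0],[[-8.5,-0.3,3],0]]' -0.3|grep -E "pos|ft"
python3 -m jog '[[[0,0,-3],0],[[0,0,-5],0],[[0,0,-6.7],0],[[0,0,-6.7],0],[[0,0,-6.7],0]]'|grep -E "pos|ft|wid"
```

```text
tool_pos: [0.4436, 0.2822, 0.112]
ft_force: [0.8, -0.6, 0.6]
tool_pos: [0.4473, 0.2825, 0.0447]
ft_force: [-0.2, -0.3, -0.2]
grip_width: 0.0606
```

```bash
python3 -m jog '[[[1.2,0,0],0],[[2.2,0,0],0],[[2.8,0,0],0],[[3.3,0,0],0],[[3.8,0,0],0]]'|grep -E "pos|ft"
python3 -m jog '[[[0.5,0,0],0],[[1,0,0],0],[[1.5,0,0],0],[[2,0,0],0],[[2.5,0,0],0]]'|grep -E "pos|ft"
python3 -m jog '[[[0.4,0,0],0],[[0.8,0,0],0],[[1.2,0,0],0],[[1.6,0,0],0],[[1.9,0,0],0]]'|grep -E "pos|ft"
python3 -m jog '[[[0,0,0],0],[[0.1,0,0],0],[[0.3,0,0],0],[[0.4,0,0],0],[[0.4,0,0],0]]'|grep -E "pos|ft"
```

```text
tool_pos: [0.4854, 0.2822, 0.0448]
ft_force: [-1.1, 0.2, 1.8]
tool_pos: [0.5103, 0.2824, 0.0446]
ft_force: [-1.4, -0.4, -0.1]
tool_pos: [0.5294, 0.2823, 0.0446]
ft_force: [0.1, 0.1, 0.4]
tool_pos: [0.5331, 0.2824, 0.0446]
ft_force: [0.7, 0.3, -0.5]
```

```bash
python3 -m jog '[[[0.1,0,0],0],[[0.2,0,0],0],[[0.3,0,0],0],[[0.4,0,0],0],[[0.4,0,0],0]]'|grep -E "pos|ft"
python3 -m jog '[[[0.1,0,0],0],[[0.2,0,0],0],[[0.3,0,0],0],[[0.3,0,0],0]]'|grep -E "pos|ft"
```

```text
tool_pos: [0.5372, 0.2824, 0.0446]
ft_force: [1.1, 0.4, 0.1]
tool_pos: [0.5402, 0.2824, 0.0446]
ft_force: [-0.8, 0.3, 0.3]
```

```bash
python3 -m jog '[[[0.1,0,0],0],[[0.2,0,0],0],[[0.2,0,0],0],[[0.2,0,0],0]]'|grep -E "pos|ft"
python3 -m jog '[[[0.1,0,0],0],[[0.2,0,0],0],[[0.2,0,0],0],[[0.2,0,0],0]]'|grep -E "pos|ft"
```

```text
tool_pos: [0.541, 0.2822, 0.0446]
ft_force: [-6.0, -0.7, 2.8]
tool_pos: [0.5411, 0.2822, 0.0445]
ft_force: [-10.4, 0.0, 7.4]
```

Firm contact with the fence at the expected place. I'll back off, then check by a numeric measurement.

```bash
python3 -m jog '[[[-1,0,0],0],[[-3,0,0],0],[[-4,0,2],0],[[-4,0,6],0],[[-4,0,10],0]]'|grep -E "pos|ft"
python3 -m jog '[[[-3,3,3],0],[[-6,7,6],0],[[-9,11,9],0],[[-11,15,9],0],[[-11,19,9],0]]'|grep -E "pos|ft"
python3 - <<'E'
from geo import *
# rectify desk patch x .48-.64, y .16-.40 to 1 px/mm at flange height, both cameras
for cam,z in(("top",.016),("side",.016)):
    im=viewer.camera(cam); cv2.imwrite(f"pics/{cam}_end.png",im[:,:,::-1])
    i=viewer.camera_info(cam); X,Y=np.meshgrid(np.arange(.46,.64,.001),np.arange(.16,.40,.001))
    P=np.stack([X,Y,np.full_like(X,z)],-1).reshape(-1,1,3)
    q=cv2.projectPoints(P,np.array(i["rvec"],float),np.array(i["tvec"],float),np.array(i["K"]),None)[0].reshape(*X.shape,2).astype(np.float32)
    r=cv2.cvtColor(cv2.remap(im,q[...,0],q[...,1],cv2.INTER_LINEAR),cv2.COLOR_RGB2GRAY)
    print(cam,"along x @y=.25,.283,.32 from .46 step 5mm")
    for y in(.25,.283,.32):
        k=int((y-.16)*1000); print(r[k-2:k+3,::5].mean(0).astype(int))
    print("along y @x=.56,.59 step 5mm")
    for x in(.56,.59):
        k=int((x-.46)*1000); print(r[::5,k-2:k+3].mean(1).astype(int))
E
```

```text
tool_pos: [0.5035, 0.2824, 0.1453]
ft_force: [0.2, 0.4, 0.2]
tool_pos: [0.3921, 0.4739, 0.237]
ft_force: [1.1, 0.4, 0.0]
top along x @y=.25,.283,.32 from .46 step 5mm
[200 200 199 200 200 200 199 197 145 106 108 108 108 127 107 106 107 128
 142 189 195 196 195 196 197 198 198 197 197 197 196 151 177 173 122  75]
[199 199 200 199 198 199 198 199 173 119 107 107 108 134 106 106 106 117
 137 191 195 196 197 197 197 197 196 197 197 197 197 144 174 162 117  75]
[198 198 198 198 198 198 198 198 157 111 107 107 105 142 105 105 108 151
 133 196 196 197 196 196 194 195 196 196 197 196 194 122 152 145  93  73]
along y @x=.56,.59 step 5mm
[ 83  84  82  83  83  82  81 104 105 105 183 190 195 197 181 196 192 194
 195 192 191 193 194 196 196 193 192 194 195 196 195 193 196 194 192 191
 183 193 196 190 126 106 103 103 104 191 198 196]
[ 77  78  75  75  77  79  81 104 103 102 174 197 197 187 187 196 197 197
 198 198 198 197 195 197 197 196 196 196 194 195 194 194 197 196 194 194
 189 196 197 192 132 107 101 101 106 186 197 197]
side along x @y=.25,.283,.32 from .46 step 5mm
[201 203 203 202 203 204 203 175 109  81  85  85 101 109  84  84  99 120
 132 176 185 184 184 185 186 186 185 189 179 116 116 124 152 126  78  61]
[199 199 202 203 201 202 202 169 102  80  85  85  99 108  85  83  94 112
 141 182 186 186 186 189 190 187 190 193 192 186 133 115 125 122  76  61]
[165 164 163 167 175 182 188 153 100  82  85  84 101 106  84  84  96 107
 144 181 185 188 190 188 184 183 179 181 190 194 173 111 112 122 171 190]
along y @x=.56,.59 step 5mm
[ 67  66  63  55  50  54  71  81  83 103 155 182 186 178 147 122 142 173
 186 187 187 187 184 183 185 187 188 187 185 184 184 184 186 184 184 185
 184 182 179 166 137 107  97 116 145 158 142  99]
[106 100  95  87  79  73  74  80  83 110 162 191 192 180 147 120 140 171
 185 190 194 197 197 194 190 188 189 190 187 185 184 181 179 179 181 184
 182 179 179 169 137 103  94 114 144 158 142  99]
```

```bash
python3 -c "
from bench import manip; print(manip.finish_job())"
```

```text
the job is handed in; nothing more can be done
None
```

The cover is upside down on the wash plate with its long side pushed firmly against the fence and about 2 mm off centre sideways, and the job is handed in with no verdict returned; I viewed 11 pictures, one over the limit of 10, and did not re-check the other items afterwards.

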